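# Snap a mirror plate onto its three-ball kinematic mount

## Robot

A 7-joint arm with a two-finger parallel gripper is mounted at the origin on the work surface; the furniture and walls round the work are solid. World frame = base frame: x ahead of the robot, y to its left, z up, the work surface at z = 0. Lengths are in m, angles in rad, forces in N, time in s.
With the tool pointing down it reaches from about 0.4 to 0.85 m from the base axis. Payload 10.4 kg.
Tool frame: the origin (TCP) lies at the very end of the fingers, on their centre line; the grasp point (between the pads) lies 19 mm behind it; z points along the fingers, y is the direction in which the jaws open and shut (so a half turn about z gives the same grasp; the last joint's range is limited). The gripper opens to 85 mm and grips with 20 to 120 N. Pads are 22 mm wide; open, the fingers measure 114 mm over their backs; the gripper's body (76 mm by 85 mm) begins 54 mm behind the grasp point. The pads swing forward as they close: fully open they stand 13 mm farther back than shut.
Start: joints at [1.183, 0.332, -0.065, 1.46, 0.022, 1.35, -0.088], TCP at [0.223, -0.584, 0.231] pointing down, gripper open.
Joint ranges: [-2.6, 2.6], [-0.5, 2.12], [-1.47, 1.34], [0.16, 2.42], [-1.27, 4.41], [0.06, 2.06], [-2.6, 2.6]. Speed limits (rad/s): [2.22, 2.22, 2.79, 2.79, 3.14, 3.14, 3.14].

## Interface

Orientations are given as a unit quaternion [x, y, z, w].
In Python, from workcell import get_obs, camera, camera_info, hand_in gives the robot as it stands.
- The arm moves only by the tool move_arm, never from a script. Its argument "moves" is a list of rows, each a list of 3 entries, a list of its own where there are three numbers: the shift along the tool's x, y, z in units of 25 mm (1.0 is 25 mm), then the turn, a rotation vector about the tool's x, y, z in degrees, then the opening, from 0 (shut) to 1 (fully open). A call has 1 to 5 rows; each row shifts and turns the commanded pose from where the row before left it, along the tool's axes as they then stand; what a row does not reach is not made up. A row lasts 1/8 s, in which the tool goes at most 62.5 mm and 10.7 degrees, less where a joint would pass 70% of its speed; a pose out of reach is approached as far as the arm can. A call is refused whole if a number of a shift passes 1 or a number of a turn 10.7, either way. A call with a gripper value outside its range is refused whole. The fingers move at their own pace and stop on an object; "squeeze" is the grip in N (left out, the last holds). Time passes only in rows, so rows that do not move let the fingers close. It gives the time, the measured TCP pose, the force and the opening at its end, in the units of the state.
- get_obs(): the state, without advancing time (a new reading comes with each control period).
- camera(name): name is "side" or "top" or "wrist"; returns the picture (420x560x3 uint8, red, green, blue); there is no depth.
- camera_info(name): a dict with "fx", "fy", "cx", "cy" (pixels), "origin" and "rotation" of the camera in the world. Camera axes: x right, y down, z forward; pixel columns grow to the right and rows downward; lengths in m; the calibration is good to about 2 mm. A picture is of the moment at which its call begins: read the wrist's pose just before it. camera_info takes no time and is no camera call; for the wrist camera it gives the pose at the moment of the call.
- hand_in(): hands the job in, once; it reports no verdict.
The state is a dict: "clock": time; "joint_pos": joint angles; "joint_velocities": joint speeds; "tau": joint torques, N m; "position": TCP position; "ee_rot": TCP orientation; "ft_force": force on the tool from outside, world axes, zero at the start; "torque": the same for the moment, N m; "grip_width": opening from 0.0 (shut) to 1.0 (fully open).
Only numpy, scipy, OpenCV 4.12 (cv2) and the standard library are available. Lean on these libraries where they do the work, as an engineer would, in place of code of your own. Each camera call takes 0.05 s, during which the arm holds its last target. There are 200 camera calls.

## Task

Pick up the mirror plate by its square post, put it onto the three-ball mount with the mirror on the same side as the single ball, and push it straight down past the two spring rollers. Keep hold of it and ease it down as they pull it, so that it does not slam, and let go once it is fully home on the balls. The rollers give way at about 1 kg of push; never press harder than 2 kg, and leave the bottle, the vial and the case where they are.

Things in the scene. Friction and masses are not known exactly. Their poses are not given: they have to be found in the camera images.
- plate_grip (a point): Gripping point of the loose mirror plate (about 0.22 kg): on the axis of its upright square aluminium post, 20 x 20 mm, faces parallel to the plate's x and y, 70 mm above the plate's lowest edges; the post's top is 15 mm higher. Pinch it across y from above. Axes as plate.
- plate: The mirror plate; origin on the post axis, level with its lowest edges, z up. Dark slab x -50 to 34, y -38 to 38, z 9 to 17 mm; post z 17 to 85. Round steel ribs (diameter 12, 30 long) along both side edges, axes at y +-40, z 13. Three V-grooves beneath, 17 mm wide, pointing at the post axis, at (-36, 0), (18, 26), (18, -26) mm. At first it stands on a flat black pad, 6 mm thick.
- mirror (a point): Centre of the mirror's face, on the plate's -x side: 19 mm from the post axis and 33 mm above the plate's lowest edges. The mirror cell is 30 mm round and fills x -9.5 to -19, z 18 to 48 mm of the plate frame.
- mount: Fixed foot of the three-ball mount: grey base 120 x 120 x 10 mm with collar; origin at the centre of its underside on the table, z up. A column in the collar carries the head (aluminium, 88 x 152 x 8 mm, rigid, axes as the foot's). The head's height is set anew each time and is NOT measured: its upper face lies 75 to 120 mm above the table. Find it by touch.
- mount_balls (a point): Point on the foot's axis 60 mm above the table (collar top; does not follow the head). On the head stand 12 mm steel balls, centres 8 mm above its face, at (-36, 0), (18, 26), (18, -26) mm of the foot's axes. Seated: a groove on each ball, plate axes parallel to the foot's, post axis on the foot's axis, mirror at -x, plate's lowest edges level with the ball centres.
- mount_rollers (a point): The same point as mount_balls. On the head, housings at y +-70 mm (38 tall) hold brass spring rollers, diameter 12, axes along x, 28.5 mm above the head's face. Lowered from above, the plate's ribs touch them 17 mm above the seat; 7 to 13 N of push spreads them, falling off as they part. Widest 7.5 mm above the seat; below that they pull it down with up to 10 N; let go there it slams.
- clip_left (a joint): Outward travel in m of the spring roller on the mount's +y side (rest: axis at y 47 mm): 0 with no plate, 0.005 as the rib squeezes by, about 0.002 with the plate seated; stop at 0.007. Sprung inwards, 3.6 N at 0 and 0.6 N more per mm.
- clip_right (a joint): The same for the roller on the mount's -y side (rest: axis at y -47 mm).
- dropper_mid (a point): Centre of a loose amber dropper bottle, diameter 31, 91 mm tall, upright; a bystander.
- vial_red_mid (a point): Centre of a loose small vial with red cap, diameter 23, 54 mm tall, upright; a bystander.
- filter_case_mid (a point): Centre of a loose blue plastic case, 74 x 66 x 30 mm; a bystander.
Not all that is in view belongs to the job. What is meant by the mount is not pink, and is the larger of those in its own colour. There is more than one size of the plate; the job needs the smaller.

How it is judged:
On the way, in this order (a step that is already met when the one before it is completed fails the run):
1. the robot pushes the plate down between the two spring rollers, at least one forced out by more than 3.5 mm (value of joint any of clip_left, clip_right above 0.0035 m and contact force between the fingers and plate above 1 N), for 0.02 s.
2. still in the gripper, the plate is eased down home, both rollers back to less than 3.3 mm (value of joint each of clip_left, clip_right below 0.0033 m and contact force between the fingers and plate above 1 N), for 0.1 s.
At the end, for the whole second after the job is handed in: The plate sits at rest, fully home on the three balls and held by the rollers: both rollers out between 1 and 3.3 mm (within about 1.5 mm of the seat), post axis within 4 mm of the mount's axis, mirror on the mount's -x side, axes parallel within 0.04 rad, level within 0.03 rad, and let go (value of joint clip_left between 0.001 and 0.0033 m and value of joint clip_right between 0.001 and 0.0033 m and horizontal distance between plate_grip and mount below 0.004 m and x of mirror in the frame of mount below -0.015 m and angle between the x axis of plate_grip and the x axis of mount, either way round below 0.04 rad and angle between plate_grip's own z axis and vertical below 0.03 rad and linear speed of plate below 0.01 m/s and angular speed of plate below 0.1 rad/s); the robot touches nothing.
It fails at once if the robot presses the plate onto the mount with contact forces of more than 60 N in all (more than about 20 N of push) (contact force between plate and mount above 60 N and contact force between the fingers and plate above 8 N).
It fails at once if the dropper bottle is shifted more than 15 mm (distance of dropper_mid from where it was at the start of the episode above 0.015 m).
It fails at once if the red-capped vial is shifted more than 15 mm (distance of vial_red_mid from where it was at the start of the episode above 0.015 m).
It fails at once if the blue case is shifted more than 15 mm (distance of filter_case_mid from where it was at the start of the episode above 0.015 m).
It also fails if it takes over 58 s, if anything falls off the work surface, if the arm or the gripper's body presses on something with over 40 N, if the wrist force passes 120 N, or if a joint passes its speed limit or range.

## Working session

There is one attempt and no reset: what is moved stays moved. The work goes in short steps, Python scripts to look and compute and a tool call to move; the robot and the scene stay as the last step left them, time stands still between calls to the robot, and variables do not carry over. Pictures are saved under pics/ and viewed, about 8 in all and at most 12, crops included, and the job is handed in when it is done.

Besides the shell and the picture viewer there is one more tool, called after "Call:" as name(argument=value, ...), one argument or row to a line, values as JSON. move_arm: Moves the arm, as the interface text tells. Its arguments: {"type":"object","properties":{"moves":{"type":"array","items":{"type":"array"}},"squeeze":{"type":"number"}},"required":["moves"]}

```bash
mkdir -p pics; ls; python3 - <<'E'
from workcell import *
import cv2,numpy as np
for n in ["side","top","wrist"]:
    i=camera_info(n); print(n,{k:np.round(v,4).tolist() for k,v in i.items()})
    cv2.imwrite(f"pics/{n}0.png",cv2.cvtColor(camera(n),cv2.COLOR_RGB2BGR))
o=get_obs(); print({k:np.round(v,4).tolist() for k,v in o.items()})
E
```

```text
pics
side {'fx': 409.0121, 'fy': 409.0121, 'cx': 279.2333, 'cy': 213.2801, 'origin': [0.5714, 0.9307, 0.8269], 'rotation': [0.0281, 0.897, -0.4409, -0.0172]}
top {'fx': 450.2287, 'fy': 450.2287, 'cx': 279.6707, 'cy': 207.1719, 'origin': [0.4041, 0.0131, 1.3486], 'rotation': [-0.6971, 0.7156, -0.0326, 0.0315]}
wrist {'fx': 308.8819, 'fy': 308.8819, 'cx': 282.3223, 'cy': 209.9661, 'origin': [0.3004, -0.5545, 0.3734], 'rotation': [0.8129, -0.5593, -0.0921, 0.1334]}
{'clock': 0.15, 'joint_pos': [1.1834, 0.3327, -0.0647, 1.4607, 0.0216, 1.3499, -0.0885], 'joint_velocities': [-0.0005, -0.0013, -0.0009, -0.0027, 0.0012, 0.0013, -0.001], 'tau': [0.0005, -62.5828, 0.0487, -39.1853, 0.0162, 0.0074, 0.0], 'position': [0.2229, -0.5836, 0.2307], 'ee_rot': [0.9834, 0.1814, -0.0001, -0.0005], 'ft_force': [-0.1461, -0.2684, -0.1784], 'torque': [0.0263, 0.0214, -0.0111], 'grip_width': 1.0021}
```

View pics/top0.png

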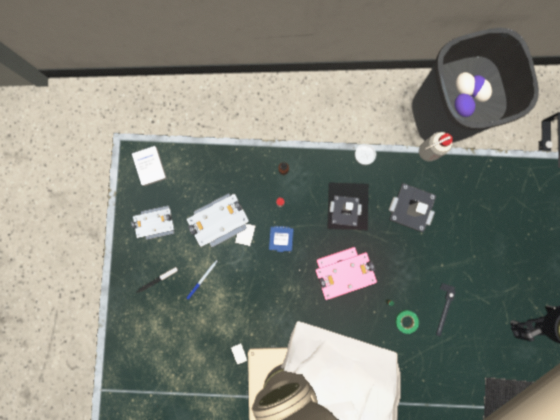

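View pics/side0.png

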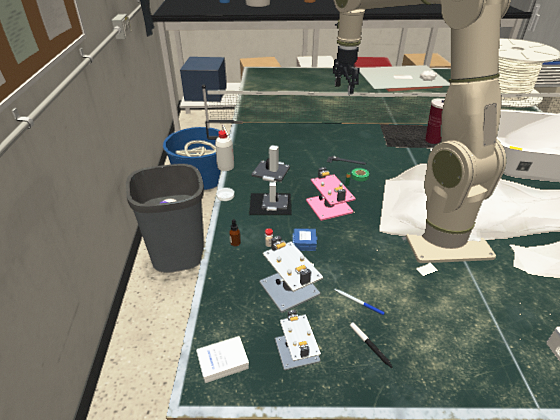

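The top view shows the small plate on its pad at (346,208), the larger plate at (413,208), and the larger white/grey mount at (217,220). There is a smaller mount at (153,223), plus a pink one. I'll zoom in on the two I need.

```bash
python3 - <<'E'
import cv2,numpy as np
t=cv2.imread("pics/top0.png");s=cv2.imread("pics/side0.png")
def c(im,x,y,w,h): return cv2.resize(im[y:y+h,x:x+w],(400,300),interpolation=cv2.INTER_CUBIC)
m=np.vstack([np.hstack([c(t,316,178,64,48),c(t,177,190,80,60)]),np.hstack([c(s,240,140,104,78),c(s,250,232,100,75)])])
cv2.imwrite("pics/z.png",m)
E
```

```text
(no output)
```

View pics/z.png

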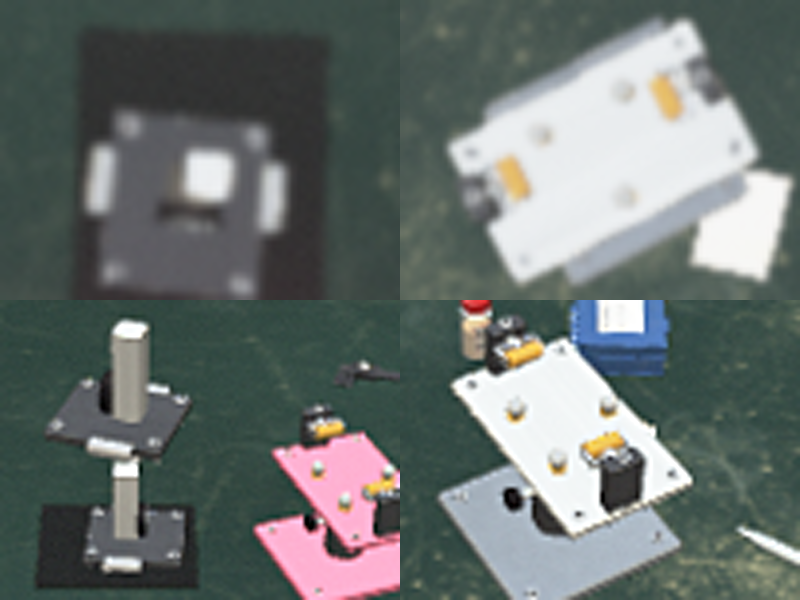

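```bash
cat > h.py <<'E'
from workcell import *
import numpy as np,cv2
from scipy.spatial.transform import Rotation as R
def ray(n,uv,i=None):
    i=i or camera_info(n); r=np.array(i["rotation"]); r=R.from_quat(r).as_matrix() if r.size==4 else r.reshape(3,3)
    d=r@[(uv[0]-i["cx"])/i["fx"],(uv[1]-i["cy"])/i["fy"],1]; return np.array(i["origin"]),d/np.linalg.norm(d)
def onz(n,uv,z,i=None):
    o,d=ray(n,uv,i); return o+d*(z-o[2])/d[2]
def tri(rs):
    A=sum(np.eye(3)-np.outer(d,d) for o,d in rs); b=sum((np.eye(3)-np.outer(d,d))@o for o,d in rs)
    return np.linalg.solve(A,b)
E
python3 - <<'E'
from h import *
ct=lambda u,v,x,y,w:(x+(u)*w/400,y+v*w/400)
P=[onz("top",ct(u,v,316,178,64),.019) for u,v in((100,180),(272,198))]
print("plate ribs",P,(P[0]+P[1])/2,np.linalg.norm(P[0]-P[1])); d=P[0]-P[1]; print("yaw",np.degrees(np.arctan2(-d[0],d[1])))
print("posttop",onz("top",ct(208,175,316,178,64),.091))
# mount balls & rollers top/side
T={"bs":(225,195),"b1":(140,133),"b2":(225,90),"rL":(113,177),"rR":(267,97)}
S={"bs":(115,108),"b1":(158,158),"b2":(207,105),"rL":(203,145),"rR":(122,53)}
for k in T:
    a=ray("top",ct(*T[k],177,190,80)); 
    for kk in S:
        b=ray("side",ct(*S[kk],250,232,100)); p=tri([a,b])
        e=[np.linalg.norm(np.cross(p-o,d)) for o,d in(a,b)]
        if e[0]<.008: print(k,kk,p.round(4),np.round(e[0],4))
print("dropper",onz("top",(283,169),.09),"vial",onz("top",(281,202),.05),"case",onz("top",(281,239),.03))
E
```

```text
plate ribs [array([ 0.52210377, -0.14572445,  0.019     ]), array([ 0.51139843, -0.22695246,  0.019     ])] [ 0.5167511  -0.18633845  0.019     ] 0.0819304249272584
yaw -7.507948924190292
posttop [ 0.51669711 -0.18567224  0.091     ]
bs b2 [0.4602 0.1723 0.0918] 0.0013
bs rL [0.4619 0.1764 0.0597] 0.0011
b1 b1 [0.496  0.2191 0.0935] 0.0013
b2 bs [0.5193 0.1714 0.0916] 0.001
b2 rR [0.5151 0.1661 0.1342] 0.0013
rL b2 [0.4686 0.2257 0.1436] 0.0018
rL rL [0.4703 0.2307 0.115 ] 0.0016
rR bs [0.5172 0.1501 0.0709] 0.0004
rR rR [0.513  0.1454 0.1153] 0.0008
dropper [ 0.62674854 -0.00262647  0.09      ] vial [0.53719577 0.00527695 0.05      ] case [0.43061096 0.00803841 0.03      ]
```

Both poses are consistent: the plate is at (0.517, -0.186) with yaw about -7.5°. The mount axis is at (0.492, 0.188) with yaw about 26.6°, and the ball centres are roughly 0.09 m up. Next I move above the plate for a wrist check.

Call:
move_arm(
  moves=[
    [[0.98,-0.63,0],[0,0,0],1],
    [[0.98,-0.63,0],[0,0,0],1],
    [[0.98,-0.63,0],[0,0,0],1],
    [[0.98,-0.63,0],[0,0,0],1],
    [[0.98,-0.63,0],[0,0,0],1],
  ],
)

```text
clock: 0.78
position: [0.3097, -0.4657, 0.2311]
ee_rot: [0.983, 0.181, -0.0, -0.0]
ft_force: [1.2, 0.3, -0.2]
grip_width: 1.004
```

Call:
move_arm(
  moves=[
    [[0.98,-0.63,0],[0,0,0],1],
    [[0.98,-0.63,0],[0,0,0],1],
    [[0.98,-0.63,0],[0,0,0],1],
    [[0.98,-0.63,0],[0,0,0],1],
    [[0.98,-0.63,0],[0,0,0],1],
  ],
)

```text
clock: 1.4
position: [0.396, -0.3485, 0.2311]
ee_rot: [0.983, 0.181, -0.0, -0.0]
ft_force: [1.0, -0.5, 0.3]
grip_width: 0.995
```

Call:
move_arm(
  moves=[
    [[0.98,-0.63,0],[0,0,0],1],
    [[0.98,-0.63,0],[0,0,0],1],
    [[0.98,-0.63,0],[0,0,0],1],
    [[0.98,-0.63,0],[0,0,0],1],
    [[0.98,-0.63,0],[0,0,0],1],
  ],
)

```text
clock: 2.02
position: [0.4824, -0.2312, 0.2312]
ee_rot: [0.983, 0.181, -0.0, -0.0]
ft_force: [0.4, -0.8, -0.4]
grip_width: 1.0
```

Call:
move_arm(
  moves=[
    [[0.98,-0.63,0],[0,0,0],1],
    [[0,0,0],[0,0,9.5],1],
    [[0,0,0],[0,0,9.5],1],
    [[0,0,0],[0,0,9.4],1],
    [[0,0,0],[0,0,0],1],
  ],
)

```text
clock: 2.65
position: [0.4992, -0.2085, 0.2311]
ee_rot: [0.998, -0.065, -0.0, 0.0]
ft_force: [-0.1, -0.3, -0.0]
grip_width: 1.001
```

```bash
python3 - <<'E'
from h import *
o=get_obs();print(o["clock"],o["position"],R.from_quat(o["ee_rot"]).as_matrix().round(4).tolist(),o["ft_force"])
import json;i=camera_info("wrist");json.dump({k:np.array(v).tolist() for k,v in i.items()},open("w1.json","w"))
cv2.imwrite("pics/w1.png",cv2.cvtColor(camera("wrist"),cv2.COLOR_RGB2BGR))
E
```

```text
2.65 [ 0.49920725 -0.20854337  0.23114177] [[0.9916, -0.1294, -0.0003], [-0.1294, -0.9916, 0.0], [-0.0003, 0.0, -1.0]] [-0.08522459 -0.29802866 -0.04939729]
```

View pics/w1.png

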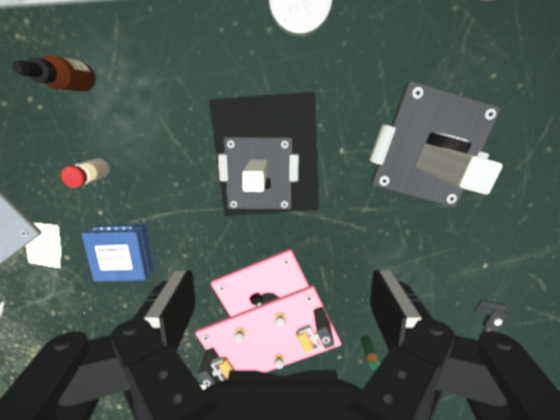

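The wrist view shows the plate at (259,172): ribs at (224,168) and (294,167), post top at (255,181), long mirror side pointing down. I'll refine the rib positions by masking.

```bash
python3 - <<'E'
from h import *
import json
i=json.load(open("w1.json"));g=cv2.imread("pics/w1.png",0)
m=(g>140).astype(np.uint8); n,l,s,c=cv2.connectedComponentsWithStats(m[130:215,212:302].copy())
for k in range(1,n):
    if s[k,4]>6: print(s[k].tolist(),c[k]+[212,130], onz("w",c[k]+[212,130],.091 if 30<c[k][0]<55 and 40<c[k][1]<60 else .023,i).round(4))
E
```

```text
[14, 10, 9, 9, 63] [230.33333333 143.88888889] [ 0.5488 -0.1567  0.023 ]
[68, 10, 9, 9, 60] [284.4        144.06666667] [ 0.5408 -0.2166  0.023 ]
[6, 24, 11, 28, 258] [222.78682171 167.18217054] [ 0.524  -0.1434  0.023 ]
[77, 24, 10, 28, 253] [293.15810277 167.33992095] [ 0.5134 -0.2233  0.023 ]
[30, 30, 24, 33, 699] [253.68526466 176.79685265] [ 0.5225 -0.185   0.091 ]
[18, 70, 8, 8, 51] [233.33333333 203.64705882] [ 0.4793 -0.1475  0.023 ]
[68, 70, 9, 8, 51] [283.92156863 203.90196078] [ 0.4712 -0.2072  0.023 ]
```

Call:
move_arm(
  moves=[
    [[0.31,-0.55,0],[0,0,0.2],1],
    [[0.32,-0.54,0.5],[0,0,0],1],
    [[0,0,1],[0,0,0],1],
    [[0,0,1],[0,0,0],1],
    [[0,0,1],[0,0,0],1],
  ],
)

```text
clock: 3.32
position: [0.5189, -0.1822, 0.1421]
ee_rot: [0.998, -0.066, -0.0, -0.0]
ft_force: [-0.9, -0.1, 1.0]
grip_width: 1.003
```

```bash
python3 - <<'E'
from h import *
import json
o=get_obs();print(o["clock"],o["position"])
cv2.imwrite("pics/w2.png",cv2.cvtColor(camera("wrist"),cv2.COLOR_RGB2BGR))
E
```

```text
3.325 [ 0.5188663  -0.18216716  0.14205227]
```

View pics/w2.png

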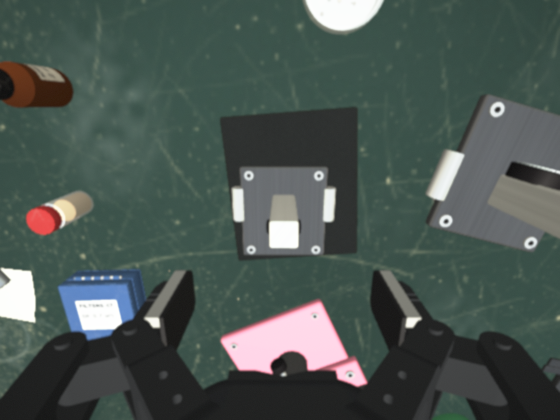

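The post top at (284,234) lies on the finger midline (about x=282), so I descend.

```bash
python3 - <<'E'
from h import *
i=camera_info("wrist");print(onz("w",(284,234),.091,i),onz("w",(238.5,204),.023,i),onz("w",(329,204),.023,i), onz("w",(284,206.5),.023,i))
E
```

```text
[ 0.51846644 -0.18325285  0.091     ] [ 0.52284728 -0.1438324   0.023     ] [ 0.51248449 -0.22256797  0.023     ] [ 0.51534544 -0.18312591  0.023     ]
```

Call:
move_arm(
  moves=[
    [[0,0,1],[0,0,0],1],
    [[0,0,1],[0,0,0],1],
    [[0,0,0.9],[0,0,0],1],
    [[0,0,0.46],[0,0,0],1],
    [[0,0,0],[0,0,0],1],
  ],
)

```text
clock: 4.0
position: [0.5184, -0.183, 0.0593]
ee_rot: [0.998, -0.067, -0.001, -0.0]
ft_force: [0.4, 0.2, -0.1]
grip_width: 0.997
```

Call:
move_arm(
  moves=[
    [[0,0,0],[0,0,0],0],
    [[0,0,0],[0,0,0],0],
    [[0,0,0],[0,0,0],0],
    [[0,0,0],[0,0,0],0],
    [[0,0,0],[0,0,0],0],
  ],
  squeeze=80,
)

```text
clock: 4.62
position: [0.5188, -0.1838, 0.0602]
ee_rot: [0.998, -0.067, 0.0, 0.0]
ft_force: [-1.2, 1.2, 4.3]
grip_width: 0.223
```

Call:
move_arm(
  moves=[
    [[0,0,0],[0,0,0],0],
    [[0,0,0],[0,0,0],0],
    [[0,0,0],[0,0,0],0],
    [[0,0,0],[0,0,0],0],
  ],
)

```text
clock: 5.12
position: [0.5188, -0.1838, 0.0602]
ee_rot: [0.998, -0.067, 0.0, 0.0]
ft_force: [-0.9, 0.4, 5.4]
grip_width: 0.215
```

Call:
move_arm(
  moves=[
    [[0,0,-0.5],[0,0,0],0],
    [[0,0,-1],[0,0,0],0],
    [[0,0,-1],[0,0,0],0],
    [[0,0,-1],[0,0,0],0],
    [[0,0,-1],[0,0,0],0],
  ],
)

```text
clock: 5.75
position: [0.5181, -0.1835, 0.1733]
ee_rot: [0.998, -0.067, -0.0, -0.0]
ft_force: [-0.2, 0.6, -3.5]
grip_width: 0.22
```

Call:
move_arm(
  moves=[
    [[0,0,-1],[0,0,0],0],
    [[0,0,-1],[0,0,0],0],
    [[0,0,-0.2],[0,0,0],0],
    [[0,0,0],[0,0,0],0],
  ],
)

```text
clock: 6.25
position: [0.5182, -0.1836, 0.2268]
ee_rot: [0.998, -0.067, -0.0, -0.0]
ft_force: [-0.0, -0.8, -2.1]
grip_width: 0.222
```

```bash
python3 - <<'E'
from h import *
o=get_obs();M=R.from_quat(o["ee_rot"]).as_matrix();p=o["position"];print(p,M.round(4).tolist(),o["ft_force"])
d=M.T@(np.array([.4918,.188,p[2]])-p)/.025; print(d)
cv2.imwrite("pics/w3.png",cv2.cvtColor(camera("wrist"),cv2.COLOR_RGB2BGR))
E
```

```text
[ 0.51824431 -0.18360303  0.22680331] [[0.991, -0.1339, -0.0005], [-0.1339, -0.991, 0.0001], [-0.0005, -0.0, -1.0]] [-0.03988534 -0.83412437 -2.06558169]
[-3.03855000e+00 -1.45886322e+01  1.91464845e-03]
```

View pics/w3.png

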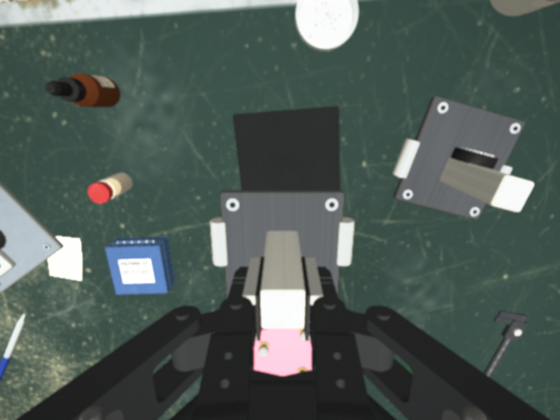

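The plate is held level (ribs at (220,243) and (344,243)). I carry it to a viewpoint 90 mm behind the mount and turn to the mount yaw.

Call:
move_arm(
  moves=[
    [[-0.25,-0.5,0],[0,0,0],0],
    [[-0.46,-0.97,0],[0,0,0],0],
    [[-0.46,-0.97,0],[0,0,0],0],
    [[-0.46,-0.97,0],[0,0,0],0],
    [[-0.46,-0.97,0],[0,0,0],0],
  ],
)

```text
clock: 6.92
position: [0.4803, -0.0653, 0.2271]
ee_rot: [0.998, -0.066, -0.0, 0.0]
ft_force: [0.2, 0.7, -2.2]
grip_width: 0.217
```

Call:
move_arm(
  moves=[
    [[-0.46,-0.97,0],[0,0,0],0],
    [[-0.46,-0.97,0],[0,0,0],0],
    [[-0.46,-0.97,0],[0,0,0],0],
    [[-0.46,-0.97,0],[0,0,0],0],
    [[-0.46,-0.97,0],[0,0,0],0],
  ],
)

```text
clock: 7.55
position: [0.439, 0.062, 0.227]
ee_rot: [0.998, -0.066, -0.0, 0.0]
ft_force: [-0.9, 0.2, -2.4]
grip_width: 0.221
```

Call:
move_arm(
  moves=[
    [[-0.46,-0.97,0],[0,0,0],0],
    [[-0.46,-0.97,0],[0,0,0],0],
    [[-0.46,-0.97,0],[0,0,0],0],
    [[-0.24,-0.42,0],[0,0,0],0],
    [[0,0,0],[0,0,-8.6],0],
  ],
)

```text
clock: 8.18
position: [0.4105, 0.1488, 0.2271]
ee_rot: [1.0, 0.01, 0.0, 0.0]
ft_force: [0.1, -0.6, -2.7]
grip_width: 0.223
```

Call:
move_arm(
  moves=[
    [[0,0,0],[0,0,-8.6],0],
    [[0,0,0],[0,0,-8.6],0],
    [[0,0,0],[0,0,-8.5],0],
    [[0,0,0],[0,0,0],0],
    [[0,0,0],[0,0,0],0],
  ],
)

```text
clock: 8.8
position: [0.4114, 0.1476, 0.2272]
ee_rot: [0.974, 0.228, -0.0, 0.0]
ft_force: [1.0, 0.0, -3.3]
grip_width: 0.222
```

```bash
python3 - <<'E'
from h import *
import json
o=get_obs();M=R.from_quat(o["ee_rot"]).as_matrix();p=o["position"];print(o["clock"],p,M.round(4).tolist(),o["ft_force"])
i=camera_info("wrist");json.dump({k:np.array(v).tolist() for k,v in i.items()},open("w4.json","w"))
cv2.imwrite("pics/w4.png",cv2.cvtColor(camera("wrist"),cv2.COLOR_RGB2BGR))
E
```

```text
8.8 [0.41137862 0.14758923 0.22717785] [[0.8956, 0.4449, -0.0001], [0.4449, -0.8956, -0.0004], [-0.0002, 0.0003, -1.0]] [ 0.96215194  0.03175833 -3.26575777]
```

View pics/w4.png

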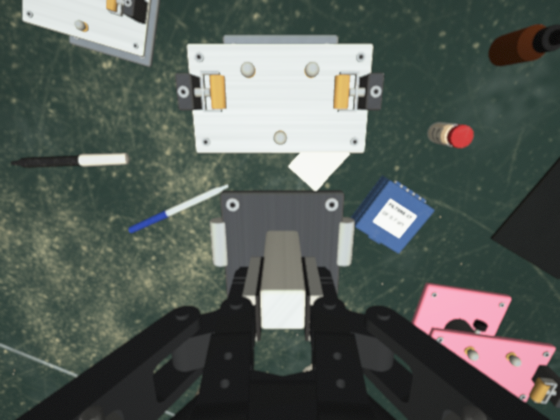

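The wrist view shows the mount head with its balls at (248,69), (312,69) and (280,137), rollers at (217,92) and (342,92), nearly parallel to the tool. I'll work out the height and pose from ray geometry.

```bash
python3 - <<'E'
from h import *
import json
i=json.load(open("w4.json"));im=cv2.imread("pics/w4.png");hsv=cv2.cvtColor(im,cv2.COLOR_BGR2HSV)
g=cv2.cvtColor(im,cv2.COLOR_BGR2GRAY)
# balls: darker/warmer discs on the white head
C=[]
for x,y in((248,69),(312,69),(280,137)):
    w=g[y-14:y+15,x-14:x+15]; m=(w<np.median(w)-12).astype(np.uint8)
    n,l,s,c=cv2.connectedComponentsWithStats(m); k=max(range(1,n),key=lambda k:s[k,4]); print(s[k].tolist(),int(np.median(w)))
    pts=np.argwhere(l==k)[:,::-1].astype(np.int32); (cx,cy),r=cv2.minEnclosingCircle(pts); C.append((x-14+cx,y-14+cy)); print(C[-1],r)
m=cv2.inRange(hsv,(8,120,100),(28,255,255));n,l,s,c=cv2.connectedComponentsWithStats(m[60:125,195:370].copy())
Rl=[c[k]+[195,60] for k in range(1,n) if s[k,4]>100]; print("rollers",Rl)
for z in(.080,.085,.09,.095,.1):
    b=[onz("w",u,z,i)[:2] for u in C]; r=[onz("w",u,z+.0235,i)[:2] for u in Rl]
    mid=(b[0]+b[1])/2; v=mid-b[2]; q=b[0]-b[1]
    print(z,"pair",np.linalg.norm(q)*1e3,"x",np.linalg.norm(v)*1e3,"yaw",np.degrees(np.arctan2(v[1],v[0])),np.degrees(np.arctan2(-q[0],q[1])),"ctr",sum(b)/3, "rollers",(r[0]+r[1])/2,np.linalg.norm(r[0]-r[1])*1e3)
E
```

```text
[6, 6, 16, 18, 231] 234
(247.5, 69.5) 8.860122680664062
[6, 6, 16, 18, 226] 234
(311.5, 69.5) 8.860122680664062
[7, 7, 15, 15, 183] 236
(279.98888874053955, 137.1222219467163) 7.724057197570801
rollers [array([217.35764706,  91.22823529]), array([341.19310345,  91.09655172])]
0.08 pair 54.97229423946367 x 56.78637487088168 yaw 26.732366548022835 26.456818950748406 ctr [0.49417266 0.19059205] rollers [0.49462375 0.19098033] 99.79794604406783
0.085 pair 54.02443146619473 x 55.80723271366081 yaw 26.732366548022867 26.456818950748463 ctr [0.49402706 0.19048112] rollers [0.49445684 0.19085233] 97.92542545228004
0.09 pair 53.07656869292571 x 54.82809055643995 yaw 26.732366548022902 26.456818950748428 ctr [0.49388145 0.19037019] rollers [0.49428994 0.19072433] 96.05290486049219
0.095 pair 52.128705919656774 x 53.84894839921918 yaw 26.732366548022885 26.456818950748488 ctr [0.49373585 0.19025925] rollers [0.49412303 0.19059633] 94.18038426870439
0.1 pair 51.18084314638778 x 52.86980624199841 yaw 26.732366548022863 26.456818950748435 ctr [0.49359024 0.19014832] rollers [0.49395612 0.19046833] 92.30786367691658
```

```bash
python3 - <<'E'
from h import *
import json
i=json.load(open("w4.json"));g=cv2.imread("pics/w4.png",0)
o=get_obs();M=R.from_quat(o["ee_rot"]).as_matrix();p=o["position"]
m=(g>140).astype(np.uint8)[195:275,205:360].copy();n,l,s,c=cv2.connectedComponentsWithStats(m)
for k in range(1,n):
    if s[k,4]>40:
        u=c[k]+[205,195]
        for dz in(-.0542+.019,-.0542+.017): print(s[k].tolist(),u.round(1),(M.T@(onz("w",u,p[2]+dz,i)-p)*1e3).round(1))
print(i["origin"],M.T@(np.array(i["origin"])-p))
for t in((.494,.1905),(.4918,.188)): print(M.T@(np.array([*t,p[2]])-p)/.025)
E
```

```text
[21, 3, 13, 13, 114] [232.  204.2] [ 26.3 -29.9  35.2]
[21, 3, 13, 13, 114] [232.  204.2] [ 25.7 -30.2  37.2]
[120, 3, 13, 13, 117] [331.2 204.2] [26.3 30.1 35.2]
[120, 3, 13, 13, 117] [331.2 204.2] [25.7 30.4 37.2]
[5, 27, 18, 45, 647] [218.4 243.9] [  0.1 -39.8  35.2]
[5, 27, 18, 45, 647] [218.4 243.9] [ -0.9 -40.3  37.2]
[132, 27, 17, 44, 631] [344.8 243.3] [ 0.4 40.  35.2]
[132, 27, 17, 44, 631] [344.8 243.3] [-0.5 40.4 37.2]
[0.48572817924844885, 0.1841584114560729, 0.3699802365371721] [ 0.08275716  0.00036282 -0.14277618]
[ 3.72029236e+00 -6.71602570e-02 -5.34156269e-04]
[ 3.59696437e+00 -1.68193526e-02 -5.00263591e-04]
```

In this image the held plate sits within 0.5 mm of the TCP, so the wrist calibration agrees with the hand. I move over the mount axis and start down.

Call:
move_arm(
  moves=[
    [[0.9,-0.03,0],[0,0,-0.2],0],
    [[1,-0.03,0],[0,0,0],0],
    [[1,0,0],[0,0,0],0],
    [[0.8,0,0.3],[0,0,0],0],
    [[0,0,0.6],[0,0,0],0],
  ],
)

```text
clock: 9.48
position: [0.4944, 0.1912, 0.2043]
ee_rot: [0.973, 0.231, 0.0, -0.001]
ft_force: [-1.4, -0.1, -3.1]
grip_width: 0.221
```

Call:
move_arm(
  moves=[
    [[0,0,0.6],[0,0,0],0],
    [[0,0,0.3],[0,0,0],0],
    [[0,0,0],[0,0,0],0],
    [[0,0,0],[0,0,0],0],
  ],
)

```text
clock: 9.98
position: [0.4938, 0.1906, 0.1829]
ee_rot: [0.973, 0.232, 0.0, 0.0]
ft_force: [0.4, -0.7, -2.4]
grip_width: 0.219
```

```bash
python3 - <<'E'
from h import *
o=get_obs();M=R.from_quat(o["ee_rot"]).as_matrix();p=o["position"];print(o["clock"],p,M.round(4).tolist(),o["ft_force"])
print((M.T@(np.array([.4938,.1903,p[2]])-p)*1e3))
a=cv2.cvtColor(camera("wrist"),cv2.COLOR_RGB2BGR);b=cv2.cvtColor(camera("side"),cv2.COLOR_RGB2BGR);
b=cv2.resize(b[180:318,240:360],(365,420),interpolation=cv2.INTER_CUBIC)
cv2.imwrite("pics/w5.png",np.hstack([a[:,75:485],b]))
E
```

```text
9.975 [0.49378114 0.19058455 0.18288101] [[0.8927, 0.4507, 0.001], [0.4507, -0.8927, -0.0], [0.0009, 0.0005, -1.0]] [ 0.4094623  -0.67143408 -2.36884451]
[-1.11412550e-01  2.62510203e-01  3.05812370e-05]
```

View pics/w5.png

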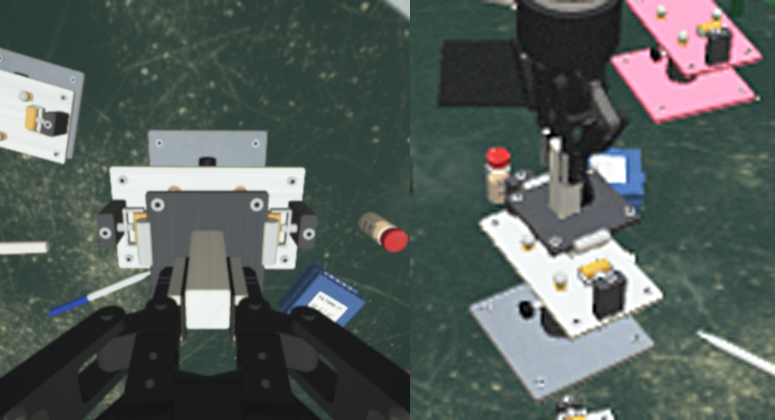

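The plate is centred symmetrically above the rollers. I now go down in small steps, watching the force (free baseline about -2.4 N).

Call:
move_arm(
  moves=[
    [[0,0,0.15],[0,0,0],0],
    [[0,0,0.15],[0,0,0],0],
    [[0,0,0],[0,0,0],0],
  ],
)

```text
clock: 10.45
position: [0.4934, 0.1905, 0.1744]
ee_rot: [0.973, 0.232, -0.0, 0.0]
ft_force: [-0.3, -0.3, -2.3]
grip_width: 0.222
```

Call:
move_arm(
  moves=[
    [[0,0,0.06],[0,0,0],0],
    [[0,0,0.06],[0,0,0],0],
    [[0,0,0],[0,0,0],0],
  ],
)

```text
clock: 10.82
position: [0.4935, 0.1906, 0.1717]
ee_rot: [0.973, 0.232, -0.0, 0.0]
ft_force: [0.8, -1.2, -2.5]
grip_width: 0.215
```

Call:
move_arm(
  moves=[
    [[0,0,0.06],[0,0,0],0],
    [[0,0,0.06],[0,0,0],0],
    [[0,0,0],[0,0,0],0],
  ],
)

```text
clock: 11.2
position: [0.4938, 0.191, 0.1692]
ee_rot: [0.973, 0.232, 0.0, -0.0]
ft_force: [-0.8, 2.1, 0.9]
grip_width: 0.219
```

Contact is at TCP z of about 0.170, which puts the seat near 0.153.

Call:
move_arm(
  moves=[
    [[0,0,0.04],[0,0,0],0],
    [[0,0,0],[0,0,0],0],
  ],
)

```text
clock: 11.45
position: [0.4943, 0.1909, 0.1688]
ee_rot: [0.973, 0.232, 0.001, 0.0]
ft_force: [-0.3, -0.2, 6.6]
grip_width: 0.22
```

Call:
move_arm(
  moves=[
    [[0,0,0.04],[0,0,0],0],
    [[0,0,0],[0,0,0],0],
  ],
)

```text
clock: 11.7
position: [0.4946, 0.191, 0.1681]
ee_rot: [0.973, 0.232, 0.001, -0.0]
ft_force: [-1.1, 0.1, 8.4]
grip_width: 0.221
```

Call:
move_arm(
  moves=[
    [[0,0,0.04],[0,0,0],0],
    [[0,0,0],[0,0,0],0],
  ],
)

```text
clock: 11.95
position: [0.4947, 0.1911, 0.1671]
ee_rot: [0.973, 0.232, 0.002, -0.0]
ft_force: [0.1, 0.3, 7.2]
grip_width: 0.221
```

Call:
move_arm(
  moves=[
    [[0,0,0.04],[0,0,0],0],
    [[0,0,0.04],[0,0,0],0],
    [[0,0,0],[0,0,0],0],
  ],
)

```text
clock: 12.32
position: [0.4946, 0.191, 0.1648]
ee_rot: [0.973, 0.232, 0.001, -0.0]
ft_force: [0.8, 0.5, 5.4]
grip_width: 0.227
```

Call:
move_arm(
  moves=[
    [[0,0,0.04],[0,0,0],0],
    [[0,0,0.04],[0,0,0],0],
    [[0,0,0],[0,0,0],0],
  ],
)

```text
clock: 12.7
position: [0.4939, 0.1906, 0.1619]
ee_rot: [0.973, 0.232, 0.0, -0.0]
ft_force: [1.5, 1.1, 1.4]
grip_width: 0.219
```

Call:
move_arm(
  moves=[
    [[0,0,0.04],[0,0,0],0],
    [[0,0,0.04],[0,0,0],0],
    [[0,0,0],[0,0,0],0],
  ],
)

```text
clock: 13.08
position: [0.4933, 0.1904, 0.1592]
ee_rot: [0.973, 0.232, -0.0, 0.0]
ft_force: [0.7, 1.0, -3.7]
grip_width: 0.218
```

Past the widest point, and the rollers now pull. I keep easing down.

Call:
move_arm(
  moves=[
    [[0,0,0.04],[0,0,0],0],
    [[0,0,0.04],[0,0,0],0],
    [[0,0,0],[0,0,0],0],
  ],
)

```text
clock: 13.45
position: [0.4933, 0.1904, 0.1573]
ee_rot: [0.973, 0.232, -0.0, 0.0]
ft_force: [0.6, 1.0, -4.9]
grip_width: 0.222
```

Call:
move_arm(
  moves=[
    [[0,0,0.04],[0,0,0],0],
    [[0,0,0.04],[0,0,0],0],
    [[0,0,0],[0,0,0],0],
  ],
)

```text
clock: 13.82
position: [0.4934, 0.1905, 0.1554]
ee_rot: [0.973, 0.232, -0.0, 0.0]
ft_force: [0.5, 0.8, -8.2]
grip_width: 0.221
```

Call:
move_arm(
  moves=[
    [[0,0,0.04],[0,0,0],0],
    [[0,0,0],[0,0,0],0],
  ],
)

```text
clock: 14.08
position: [0.4935, 0.1905, 0.1545]
ee_rot: [0.973, 0.232, -0.0, 0.0]
ft_force: [0.8, -0.3, -7.5]
grip_width: 0.223
```

Call:
move_arm(
  moves=[
    [[0,0,0.03],[0,0,0],0],
    [[0,0,0],[0,0,0],0],
  ],
)

```text
clock: 14.32
position: [0.4935, 0.1905, 0.1539]
ee_rot: [0.973, 0.232, -0.0, 0.0]
ft_force: [1.2, -0.2, -8.5]
grip_width: 0.224
```

Call:
move_arm(
  moves=[
    [[0,0,0.03],[0,0,0],0],
    [[0,0,0],[0,0,0],0],
  ],
)

```text
clock: 14.58
position: [0.4936, 0.1905, 0.1531]
ee_rot: [0.973, 0.232, -0.0, 0.0]
ft_force: [0.2, -0.0, -7.9]
grip_width: 0.219
```

Call:
move_arm(
  moves=[
    [[0,0,0.03],[0,0,0],0],
    [[0,0,0],[0,0,0],0],
  ],
)

```text
clock: 14.82
position: [0.4936, 0.1905, 0.1524]
ee_rot: [0.973, 0.232, -0.0, 0.0]
ft_force: [1.1, 0.4, -9.6]
grip_width: 0.228
```

Call:
move_arm(
  moves=[
    [[0,0,0.02],[0,0,0],0],
    [[0,0,0],[0,0,0],0],
  ],
)

```text
clock: 15.08
position: [0.4937, 0.1906, 0.1521]
ee_rot: [0.973, 0.232, 0.0, 0.0]
ft_force: [0.9, 0.1, -7.3]
grip_width: 0.227
```

Call:
move_arm(
  moves=[
    [[0,0,0.02],[0,0,0],0],
    [[0,0,0],[0,0,0],0],
  ],
)

```text
clock: 15.32
position: [0.4939, 0.1908, 0.1519]
ee_rot: [0.973, 0.232, 0.0, -0.0]
ft_force: [0.2, 0.3, -4.1]
grip_width: 0.221
```

Call:
move_arm(
  moves=[
    [[0,0,0.02],[0,0,0],0],
    [[0,0,0],[0,0,0],0],
  ],
)

```text
clock: 15.58
position: [0.494, 0.1909, 0.1517]
ee_rot: [0.973, 0.232, 0.001, -0.0]
ft_force: [-0.1, -0.7, 2.7]
grip_width: 0.221
```

Call:
move_arm(
  moves=[
    [[0,0,0.01],[0,0,0],0],
    [[0,0,0],[0,0,0],0],
    [[0,0,0],[0,0,0],0],
  ],
)

```text
clock: 15.95
position: [0.4941, 0.1909, 0.1516]
ee_rot: [0.973, 0.232, 0.001, -0.0]
ft_force: [-0.9, -0.5, 5.2]
grip_width: 0.215
```

The force rises about 2.5 N for 0.1 mm, so the plate is bottoming on the balls. I'll take one visual check before releasing.

```bash
python3 - <<'E'
from h import *
a=cv2.cvtColor(camera("wrist"),cv2.COLOR_RGB2BGR);b=cv2.cvtColor(camera("side"),cv2.COLOR_RGB2BGR);
b=cv2.resize(b[220:312,255:335],(365,420),interpolation=cv2.INTER_CUBIC)
cv2.imwrite("pics/w6.png",np.hstack([a[:,75:485],b]))
o=get_obs();print(R.from_quat(o["ee_rot"]).as_matrix().round(4).tolist(),o["torque"])
E
```

```text
[[0.8926, 0.4509, 0.0015], [0.4509, -0.8926, 0.0003], [0.0014, 0.0004, -1.0]] [-0.07503294  0.16587419 -0.14015983]
```

View pics/w6.png

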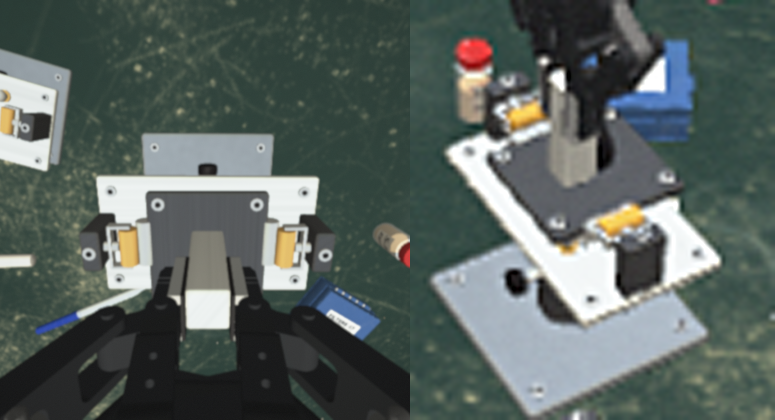

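The plate is symmetric under both rollers and seated on the balls, so I release and retreat.

Call:
move_arm(
  moves=[
    [[0,0,0],[0,0,0],0.7],
    [[0,0,0],[0,0,0],0.7],
    [[0,0,0],[0,0,0],0.7],
    [[0,0,0],[0,0,0],0.7],
  ],
)

```text
clock: 16.55
position: [0.4936, 0.1906, 0.1507]
ee_rot: [0.973, 0.232, -0.0, 0.0]
ft_force: [0.2, 1.5, -0.0]
grip_width: 0.704
```

Call:
move_arm(
  moves=[
    [[0,0,-0.3],[0,0,0],0.7],
    [[0,0,-0.8],[0,0,0],0.7],
    [[0,0,-1],[0,0,0],0.7],
    [[0,0,-1],[0,0,0],0.7],
    [[0,0,-1],[0,0,0],0.7],
  ],
)

```text
clock: 17.18
position: [0.4936, 0.1907, 0.2547]
ee_rot: [0.973, 0.232, 0.0, 0.0]
ft_force: [0.6, -0.5, 0.9]
grip_width: 0.7
```

Call:
move_arm(
  moves=[
    [[-1,0,0],[0,0,0],0.7],
    [[-1,0,0],[0,0,0],0.7],
    [[-1,0,0],[0,0,0],0.7],
    [[0,0,0],[0,0,0],0.7],
  ],
)

```text
clock: 17.68
position: [0.4261, 0.1562, 0.2541]
ee_rot: [0.973, 0.231, 0.001, 0.001]
ft_force: [-0.3, 0.1, -0.2]
grip_width: 0.698
```

```bash
python3 - <<'E'
from h import *
o=get_obs();print(o["clock"],o["position"],o["ft_force"])
a=cv2.cvtColor(camera("wrist"),cv2.COLOR_RGB2BGR);b=cv2.cvtColor(camera("side"),cv2.COLOR_RGB2BGR);
b=cv2.resize(b[220:312,255:335],(365,420),interpolation=cv2.INTER_CUBIC)
cv2.imwrite("pics/w7.png",np.hstack([a[:,75:485],b]))
E
```

```text
17.675 [0.42607374 0.15623996 0.254063  ] [-0.31712203  0.07871502 -0.16046146]
```

View pics/w7.png

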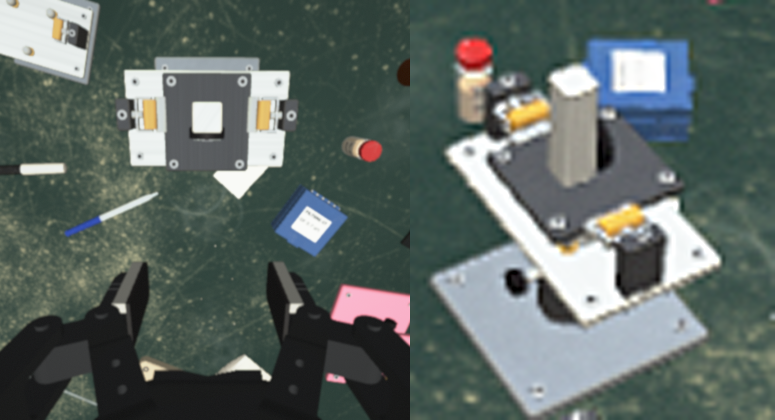

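The plate sits square and level under both rollers, mirror on the single-ball side, bystanders unmoved and gripper clear.

```bash
python3 -c "
from workcell import *
print(hand_in())"
```

```text
the job is handed in; nothing more can be done
None
```

I gripped the smaller plate by its post, carried it to the larger white mount and turned it so the mirror faces the single-ball side. I then pushed it down past the rollers in 0.5 to 1.5 mm steps and kept hold of it through the roller pull. I let go only when it bottomed on the balls, then backed off. The job was handed in at about 18 s; it reports no verdict.

**Forces:**
- The ribs touched the rollers with the TCP at z of about 0.170 m.
- The push peaked at about 11 N in the readings at the end of each move.
- The roller pull was up to about 7 N.
- The plate bottomed at z of about 0.152 m, with the force rising sharply to about 7.6 N.

**Final pictures:** the plate looks square and centred between both rollers. The vial and the case appear where they were. The bottle is mostly out of these last views, but the arm never went near it. The gripper is clear, with the force back to about 0 N.

**Disagreements:**
- The top and side cameras put the mount axis about 3 mm from where the wrist camera put it. I followed the wrist camera, because it also showed the held plate within 0.5 mm of the tool, and the plate seated there without noticeable side force.
- Touch put the ball centres about 3 mm higher than the wrist camera estimate.

I could not read the roller travel directly, so the roller limits are judged only from force, height and the pictures.

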